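# Snug up the loose plug of an air manifold

## Robot

A 6-joint arm with a two-finger parallel gripper is mounted at the origin on a cart in front of the work surface, level with it; the furniture and walls round the work are solid. World frame = base frame: x ahead of the robot, y to its left, z up, the work surface at z = 0. Lengths are in m, angles in degrees, forces in N, time in s.
With the tool pointing down it reaches from about 0.4 to 0.825 m from the base axis. Payload 7 kg.
Tool frame: the origin (TCP) lies between the finger pads; the fingertips stand 25 mm ahead of it and the grasp point (between the pads) lies 6 mm ahead of it; z points along the fingers, y is the line along which they close (so a half turn about z gives the same grasp; the last joint's range is limited). The gripper opens to 88 mm and grips with 3 to 60 N. Pads are 19 mm wide; open, the fingers measure 130 mm over their backs; the gripper's body (78 mm by 193 mm) begins 47 mm behind the grasp point.
Start: joints at [-54.769, 20.546, 0.682, 0, -70.136, -16.507], TCP at [0.217, -0.639, 0.252] pointing down, gripper open.
Joint ranges: [-176.03, 176.03], [-82.01, 121.73], [-58.28, 71.71], [-173.87, 95.51], [-174.79, -0.11], [-173.66, 173.66]. Speed limits (degrees/s): [136.94, 136.94, 172.46, 180, 180, 180].

## Interface

Orientations are given as [roll, pitch, yaw] about the fixed x, y, z axes, in that order (R = Rz(yaw) Ry(pitch) Rx(roll)).
In Python, from plant import r gives the robot as it stands.
- The arm moves only by the shell command python3 -m crank 'ROWS' [FORCE]. ROWS is JSON, a list of rows, each a list of 3 entries, a list of its own where there are three numbers: the turn, a rotation vector about the tool's x, y, z in degrees, then the shift along the tool's x, y, z in cm, then the closure, from -1 (fully open) to 1 (shut). In form: [[[wx, wy, wz], [dx, dy, dz], fingers], ...]. A call has 1 to 8 rows; each row shifts and turns the commanded pose from where the row before left it, along the tool's axes as they then stand; what a row does not reach is not made up. A row lasts 1/10 s, in which the tool goes at most 50 mm and 8.59 degrees, less where a joint would pass 70% of its speed; a pose out of reach is approached as far as the arm can. A call with a gripper value outside its range is refused whole. The fingers move at their own pace and stop on an object; FORCE is the grip in N (left out, the last holds). Time passes only in rows, so rows that do not move let the fingers close. It gives the time, the measured TCP pose, the force, the opening and the grip force at its end, in the units of the state.
- r.get_state(): the state, without advancing time (a new reading comes with each control period).
- r.capture(name): name is "scene" or "top"; returns a dict with "color" (400x640x3 uint8, red, green, blue), "range_z" (400x640 float32, m along the optical axis (not along the pixel's ray), 0 where there is no reading), "intrinsics" (3x3 intrinsics, pixels), "k1" (the pictures are not rectified: a ray, as slopes to the right and down, at radius r is drawn at 1 + k1 r^2 times it, then the intrinsics apply), "world_from_camera" (4x4, takes a point from camera to world coordinates). Camera axes: x right, y down, z forward; pixel columns grow to the right and rows downward; lengths in m; the calibration is good to about 2 mm. A picture is of the moment at which its call begins.
- r.close_job(): hands the job in; it is judged then, once.
The state is a dict: "time_s": time; "joints": joint angles; "qd": joint speeds; "joint_torque": joint torques, N m; "tcp_pos": TCP position; "eef_rot": TCP orientation; "contact_force": force on the tool from outside, world axes, zero at the start; "moment": the same for the moment, N m; "gripper_width": finger opening in m; "gripper_force": force on a finger pad.
Only numpy, scipy, OpenCV 4.12 (cv2) and the standard library are available. Lean on these libraries where they do the work, as an engineer would, in place of code of your own. Each camera call takes 0.05 s, during which the arm holds its last target. There are 200 camera calls.

## Task

The tapered plug with the red T-bar handle in the air manifold is loose. Screw it in clockwise until you feel its taper bite, then turn it about another eighth of a turn so that it is snug, without overtightening it, and let go. Leave the other things on the bench where they are.

Things in the scene. Friction and masses are not known exactly. Their poses are not given: they have to be found in the camera images.
- manifold: air manifold fixed to the bench: aluminium block 140 x 56 mm, top face 60 mm up, on a foot plate 170 x 90 mm; at its -x end a gauge 49 mm high, centre x = -108 mm; four hose fittings on its -y side out to y = -51 mm; two tight brass hex plugs, 12 mm high, on top (not part of the job). Origin: centre of underside, z up. The loose red-handled plug stands upright at x = +40 mm, y = 0.
- plug_grip (a point): on the loose plug's vertical axis, 102 mm above the bench, in its red T-bar; turns with it. The bar is 66 mm long (point x), 16 mm thick (point y), and reaches from 82 to 114 mm above the bench; white mark at its +x end. Below it a hex collar 36 mm wide, 71 to 80 mm above the bench; nothing else on the manifold is higher than 72 mm, so fingers can pass all round the bar.
- plug_run (a joint): free running of the plug, rad: negative while loose (-1 = 1 rad to go until the taper meets its seat), grows as the plug is turned clockwise seen from above, stays at 0 once the taper bites. Starts between -2.6 and -0.8. Takes about 0.06 N m while it moves, next to nothing held still. The plug does not sink noticeably, and stays where it is left.
- plug_bite (a joint): clockwise turn of the plug after its taper met the seat, rad; 0 while it runs freely. Moving it takes 0.42 N m plus 0.35 N m per rad; held still in the fingers it pushes back with some 0.35 N m per rad (0.15 N m at 0.43 rad), which shows in the last joint's torque; let go, it stays. No end stop. Snug is 0.2 to 1.2; more is overtightened.
- driver: screwdriver with a red and black grip, 28 x 167 x 28 mm, lying loose on the bench; bystander, leave it alone. Origin: centre of its underside.
- tape: roll of blue tape, 104 x 104 x 25 mm, lying loose on the bench; bystander, leave it alone. Origin: centre of its underside.
- reel: reel of solder, 60 x 59 x 48 mm, lying loose on the bench; bystander, leave it alone. Origin: centre of its underside.
- pliers: orange-handled pliers, 60 x 125 x 12 mm, lying loose on the bench; bystander, leave it alone. Origin: centre of its underside.
- marker: white marker with a blue cap, 14 x 135 x 13 mm, lying loose on the bench; bystander, leave it alone. Origin: centre of its underside.

How it is judged (in metres and radians):
At the end, for the whole second after the job is handed in: The plug is run down (plug_run above -0.06 rad) and snug: turned 0.2 to 1.2 rad clockwise past the point where its taper bites (plug_bite). It is at rest (value of joint plug_run above -0.06 rad and value of joint plug_bite between 0.2 and 1.2 rad and velocity of joint plug_bite between -0.1 and 0.1 rad/s); the robot touches nothing.
It fails at once if the plug is overtightened: turned more than 1.2 rad past the bite (value of joint plug_bite above 1.2 rad).
It fails at once if a loose thing on the bench (screwdriver, tape, solder reel, pliers, marker) is moved by more than 3 cm (distance of any of driver, tape, reel, pliers, marker from where it was at the start of the episode above 0.03 m).
It also fails if it takes over 56 s, if anything falls off the work surface, if the arm or the gripper's body presses on something with over 40 N, if the wrist force passes 120 N, or if a joint passes its speed limit or range.

## Working session

There is one attempt and no reset: what is moved stays moved. The work goes in short steps, Python scripts to look and compute and a shell command to move; the robot and the scene stay as the last step left them, time stands still between calls to the robot, and variables do not carry over. Pictures are saved under pics/ and viewed, at most 10 in all, crops included, and the job is handed in when it is done.

```bash
mkdir -p pics; ls; python3 - <<'E'
from plant import r
import cv2,numpy as np
s=r.get_state();print(s)
for n in("scene","top"):
    c=r.capture(n);cv2.imwrite(f"pics/{n}0.png",c["color"][:,:,::-1]);np.savez(f"{n}0.npz",**c)
    print(n,c["intrinsics"],c["k1"],c["world_from_camera"])
E
```

```text
pics
{'time_s': 0.0, 'joints': array([-5.47732151e+01,  2.05918316e+01,  6.35536203e-01, -2.03414096e-02,
       -7.01358477e+01, -1.65070678e+01]), 'qd': array([-0.03059653,  0.08292999, -0.01038692, -0.05195854,  0.01377506,
       -0.11837978]), 'joint_torque': array([-3.73946577e-04, -5.82717812e+01,  2.93044442e+01,  6.99750245e+00,
        6.56617165e-03, -1.45724393e-04]), 'tcp_pos': array([ 0.21647941, -0.63888643,  0.25063087]), 'eef_rot': array([ 1.79906221e+02, -7.84932903e-03, -1.61287204e+02]), 'contact_force': array([0.64070854, 0.21158531, 0.41185803]), 'moment': array([-0.01338034, -0.01021053, -0.0032901 ]), 'gripper_force': 0.0, 'gripper_width': 0.08760514154422301}
scene [[425.17736276   0.         322.23425831]
 [  0.         425.17736276 204.88712381]
 [  0.           0.           1.        ]] 0.027412547228377576 [[ 0.49391438 -0.39365952  0.77529398 -0.40098046]
 [-0.86943807 -0.23510661  0.4345139  -0.58624315]
 [ 0.01122621 -0.88868277 -0.45838511  0.67519997]
 [ 0.          0.          0.          1.        ]]
top [[457.26325053   0.         313.06908148]
 [  0.         457.26325053 196.00127731]
 [  0.           0.           1.        ]] -0.06884448012771291 [[-0.00634258 -0.99355802  0.11314695  0.42630414]
 [-0.9999677   0.00686025  0.00418642 -0.0371987 ]
 [-0.00493567 -0.11311674 -0.99356945  1.43846378]
 [ 0.          0.          0.          1.        ]]
```

View pics/top0.png

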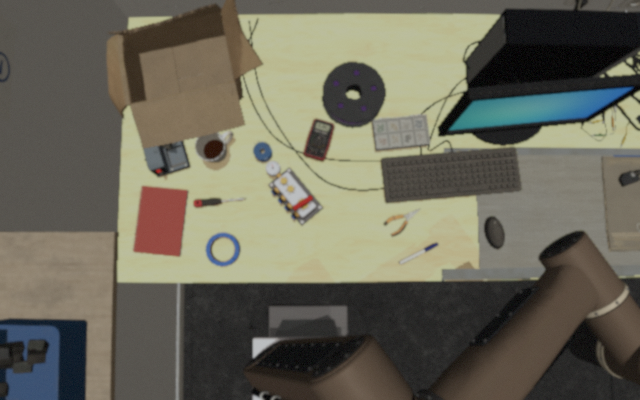

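View pics/scene0.png

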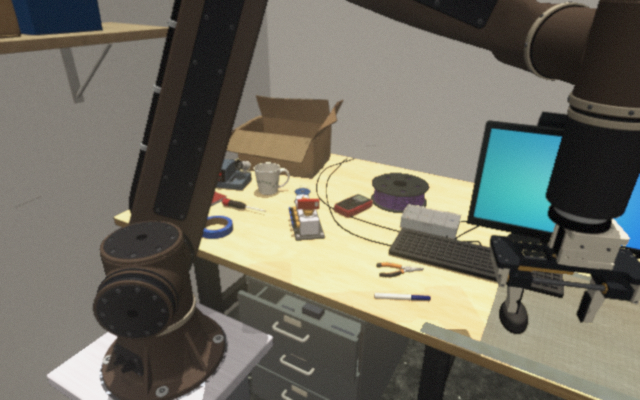

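The top view shows the manifold at about (295,195), with its gauge at (273,170) and the red bar near (302,205). I'll enlarge that area.

```bash
cat > h.py <<'E'
import numpy as np,cv2
def load(n): return dict(np.load(n))
def pix2w(c,u,v,z=None):
    K=c["intrinsics"];k=float(c["k1"])
    p=cv2.undistortPoints(np.array([[[u,v]]],float),K,np.array([k,0,0,0,0.]))[0,0]
    T=c["world_from_camera"];d=T[:3,:3]@[p[0],p[1],1];o=T[:3,3]
    t=(z-o[2])/d[2] if z is not None else c["range_z"][int(round(v)),int(round(u))]
    return o+t*d
E
python3 - <<'E'
from h import *
c=load("top0.npz");s=load("scene0.npz")
a=cv2.resize(c["color"][155:235,250:340,::-1],None,fx=8,fy=7,interpolation=cv2.INTER_CUBIC) 
a=cv2.resize(c["color"][155:230,250:340,::-1],None,fx=8,fy=8,interpolation=cv2.INTER_CUBIC);cv2.imwrite("pics/ct.png",a)
a=cv2.resize(s["color"][180:255,270:360,::-1],None,fx=8,fy=8,interpolation=cv2.INTER_CUBIC);cv2.imwrite("pics/cs.png",a)
# red points with height 95..125mm in top and scene
for n,c,(u0,u1,v0,v1) in(("top",c,(250,340,155,235)),("scene",s,(270,360,180,255))):
    P=[]
    for v in range(v0,v1):
        for u in range(u0,u1):
            R,G,B=c["color"][v,u].astype(int)
            if R>110 and R>1.8*G and R>1.8*B:
                w=pix2w(c,u,v)
                if .075<w[2]<.13:P.append(np.r_[w,u,v])
    P=np.array(P);print(n,len(P),P.mean(0).round(3),P.min(0).round(3),P.max(0).round(3))
    t=P[P[:,2]>.105][:,:2];print(len(t),t.mean(0));w,V=np.linalg.eigh(np.cov(t.T));print(np.sqrt(w),np.degrees(np.arctan2(*V[::-1,1])))
E
```

```text
top 91 [ 5.58000e-01 -1.00000e-03  1.14000e-01  3.02571e+02  2.02593e+02] [ 5.39e-01 -2.80e-02  1.09e-01  2.93e+02  1.96e+02] [5.78e-01 2.70e-02 1.20e-01 3.12e+02 2.09e+02]
91 [ 0.55804416 -0.00094655]
[0.00360927 0.01777378] 122.66121461800951
scene 75 [ 5.52000e-01 -0.00000e+00  1.11000e-01  3.06867e+02  2.00853e+02] [ 5.36e-01 -2.60e-02  9.70e-02  2.98e+02  1.99e+02] [5.70e-01 2.10e-02 1.19e-01 3.17e+02 2.05e+02]
70 [ 0.55251335 -0.0005649 ]
[0.00224691 0.01543232] 124.43418383888101
```

View pics/ct.png

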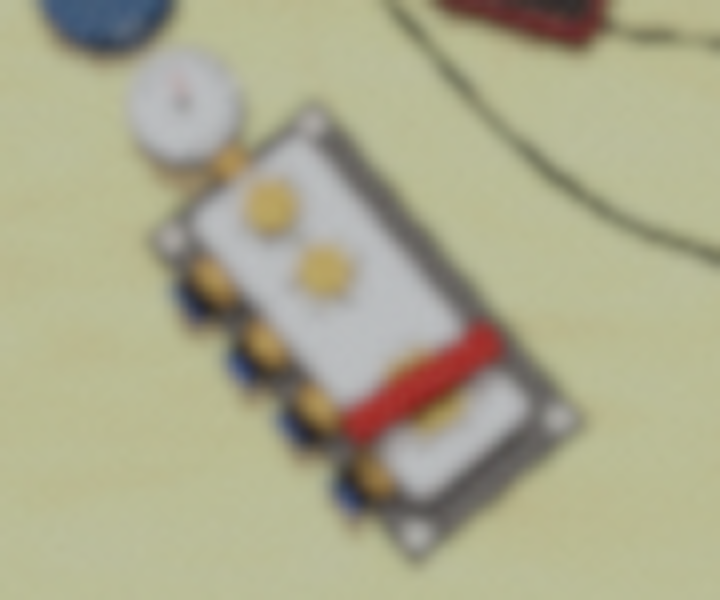

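View pics/cs.png

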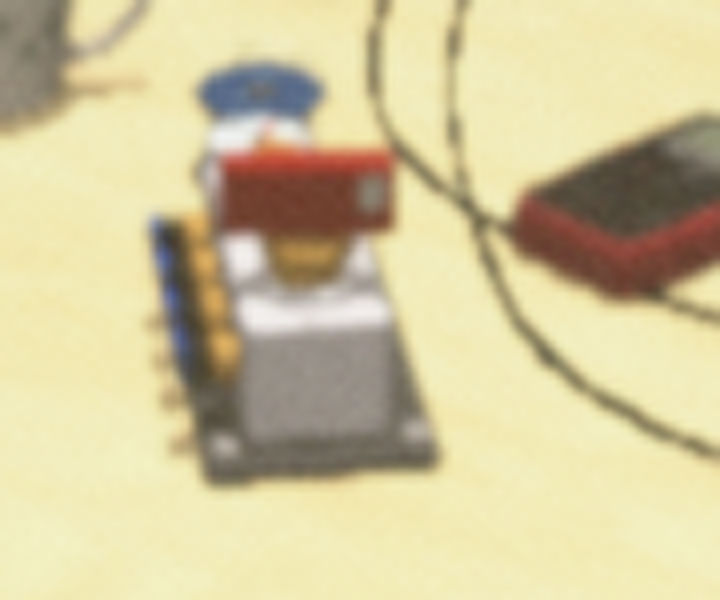

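Both views show the T-bar's top. In the top crop its ends are at about (355,425) and (490,340), so its centre is near full-image pixel (303,203). The white mark is at the right-hand (-y) end, so point x is at yaw of about -57°. Next I check the centre with rays and start moving towards it at the present height.

```bash
python3 - <<'E'
from h import *
c=load("top0.npz");s=load("scene0.npz")
f=lambda a,b:(250+(a+.5)/8-.5,155+(b+.5)/8-.5)
e1=pix2w(c,*f(355,425),z=.114);e2=pix2w(c,*f(490,340),z=.114)
print(e1,e2,(e1+e2)/2)
g=lambda a,b:(270+(a+.5)/8-.5,180+(b+.5)/8-.5)
a=pix2w(s,*g(222,160),z=.114);b=pix2w(s,*g(394,155),z=.114)
print(a,b,np.linalg.norm(a-b),np.degrees(np.arctan2(*(b-a)[1::-1])))
# manifold feet corners: gauge centre and foot corners
G=pix2w(c,*f(183,108),z=.049)
F=[pix2w(c,*f(*p),z=.008) for p in((316,118),(172,236),(417,532),(560,418))]
m=np.mean(F,0);d=(F[2]+F[3]-F[0]-F[1])/2;d/=np.linalg.norm(d);print("gauge",G,"man",m,"plug",m+.04*d)
E
python3 -m crank '[[[0,0,0],[-3.5,3.3,0],-1],[[0,0,0],[-3.5,3.3,0],-1],[[0,0,0],[-3.5,3.3,0],-1],[[0,0,0],[-3.5,3.3,0],-1],[[0,0,0],[-3.5,3.3,0],-1],[[0,0,0],[-3.5,3.3,0],-1],[[0,0,0],[-3.5,3.3,0],-1]]' 60
```

```text
[0.54331632 0.02423045 0.114     ] [ 0.57406559 -0.02502145  0.114     ] [ 5.58690951e-01 -3.95497238e-04  1.14000000e-01]
[0.54030494 0.02570001 0.114     ] [ 0.57641095 -0.02660224  0.114     ] 0.06355446249177056 -55.38136394929782
gauge [0.6721072  0.09339606 0.049     ] man [0.59210749 0.02485711 0.008     ] plug [ 5.61006898e-01 -2.97480138e-04  8.00000000e-03]
time_s: 0.8
tcp_pos: [0.3749, -0.34, 0.2515]
eef_rot: [180.0, 0.0, -161.3]
contact_force: [1.6, -0.1, 0.3]
gripper_width: 0.0877
gripper_force: 0.0
```

```bash
python3 -m crank '[[[0,0,0],[-3.5,3.3,0],-1],[[0,0,0],[-3.5,3.3,0],-1],[[0,0,0],[-3.5,3.3,0],-1],[[0,0,0],[-3.5,3.3,0],-1],[[0,0,0],[-3.5,3.3,0],-1],[[0,0,0],[-3.5,3.3,0],-1],[[0,0,0],[-3.5,3.3,0],-1]]'
python3 -m crank '[[[0,0,-8],[0,0,0],-1],[[0,0,-8],[0,0,0],-1],[[0,0,-8],[0,0,0],-1],[[0,0,-8],[0,0,0],-1],[[0,0,-8],[0,0,0],-1],[[0,0,-8],[0,0,0],-1],[[0,0,-8],[0,0,0],-1],[[0,0,-8],[0,0,0],-1]]'
python3 -m crank '[[[0,0,-8],[0,0,0],-1],[[0,0,-8],[0,0,0],-1],[[0,0,-8],[0,0,0],-1],[[0,0,-8],[0,0,0],-1],[[0,0,-8],[0,0,0],-1],[[0,0,0],[0,0,0],-1],[[0,0,0],[0,0,0],-1]]'
python3 -c "
from plant import r;s=r.get_state();print(s['joints'],s['tcp_pos'],s['eef_rot'],s['joint_torque'])"
```

```text
time_s: 1.5
tcp_pos: [0.5328, -0.0424, 0.2515]
eef_rot: [180.0, 0.0, -161.3]
contact_force: [1.6, -0.8, -0.2]
gripper_width: 0.0879
gripper_force: 0.0
time_s: 2.3
tcp_pos: [0.5321, -0.0444, 0.2512]
eef_rot: [180.0, -0.0, -97.0]
contact_force: [0.6, 0.2, -0.5]
gripper_width: 0.0878
gripper_force: 0.0
time_s: 3.0
tcp_pos: [0.5322, -0.0444, 0.2513]
eef_rot: [180.0, 0.0, -57.5]
contact_force: [0.2, -0.5, -0.1]
gripper_width: 0.0876
gripper_force: 0.0
[ 1.62697009e+01  7.28520491e+00 -1.70645232e+01 -3.69560816e-03
 -6.56773458e+01  1.62158090e+01] [ 0.53224336 -0.04444634  0.25134648] [ 1.79974943e+02  1.07934921e-02 -5.75160154e+01] [ 1.07015407e-02 -3.89015150e+01  2.84540391e+01  6.76271483e+00
  5.88320754e-02  3.25066941e-01]
```

```bash
python3 -m crank '[[[0,0,0],[-1.1,-2.3,0],-1],[[0,0,0],[-1.2,-2.3,0],-1],[[0,0,0],[0,0,2.5],-1],[[0,0,0],[0,0,2.5],-1],[[0,0,0],[0,0,2.5],-1],[[0,0,0],[0,0,0],-1],[[0,0,0],[0,0,0],-1]]'
python3 - <<'E'
from plant import r
from h import *
s=r.get_state();print(s['joints'],s['tcp_pos'],s['eef_rot'],s['joint_torque'][5],s['moment'])
for i,n in enumerate(("top","scene")):
    c=r.capture(n)
    u,v=((300,200),(312,205))[i]
    im=c["color"][v-40:v+40,u-50:u+50,::-1];(A:=locals().setdefault('L',[])).append(cv2.resize(im,None,fx=6,fy=6,interpolation=cv2.INTER_CUBIC)[:300] if 0 else cv2.resize(im,(400,320),interpolation=cv2.INTER_CUBIC))
cv2.imwrite("pics/pre.png",np.hstack(L))
E
```

```text
time_s: 3.7
tcp_pos: [0.5588, -0.0003, 0.1769]
eef_rot: [180.0, -0.0, -57.4]
contact_force: [0.5, -0.8, -0.2]
gripper_width: 0.0879
gripper_force: 0.0
[ 2.00580993e+01  1.32236836e+01 -2.00877906e+01  2.92086209e-02
 -5.67329906e+01  1.25552417e+01] [ 5.58827607e-01 -3.06348131e-04  1.76884512e-01] [ 1.79951289e+02 -1.41593182e-02 -5.73706213e+01] -0.04354000207968056 [-0.00268131  0.04926092 -0.03787583]
```

View pics/pre.png

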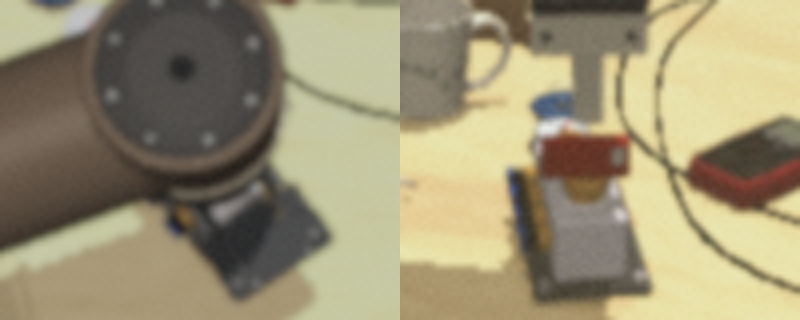

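The left half (top camera) shows the wrist covering the plug. In the right half the fingers, at column ~588, are centred over the bar, which spans 543–628. I'll descend and close.

```bash
python3 -m crank '[[[0,0,0],[0,0,1.7],-1],[[0,0,0],[0,0,1.7],-1],[[0,0,0],[0,0,1.6],-1],[[0,0,0],[0,0,1.6],-1],[[0,0,0],[0,0,0],-1],[[0,0,0],[0,0,0],-1]]' 60
python3 -m crank '[[[0,0,0],[0,0,0],1],[[0,0,0],[0,0,0],1],[[0,0,0],[0,0,0],1],[[0,0,0],[0,0,0],1],[[0,0,0],[0,0,0],1],[[0,0,0],[0,0,0],1],[[0,0,0],[0,0,0],1],[[0,0,0],[0,0,0],1]]' 60
cat > st.py <<'E'
from plant import r
s=r.get_state();print(s['time_s'],'q6 %.2f'%s['joints'][5],'tq6 %.3f'%s['joint_torque'][5],'M',s['moment'].round(3),'F',s['contact_force'].round(1),s['tcp_pos'].round(4),'yaw %.2f'%s['eef_rot'][2],s['gripper_width'].round(4),round(s['gripper_force'],1))
E
python3 st.py
```

```text
time_s: 4.4
tcp_pos: [0.5594, -0.0001, 0.1118]
eef_rot: [-179.9, -0.0, -57.3]
contact_force: [0.6, 0.3, 0.4]
gripper_width: 0.0877
gripper_force: 0.0
time_s: 5.2
tcp_pos: [0.5586, -0.0002, 0.1105]
eef_rot: [180.0, 0.0, -57.3]
contact_force: [0.7, -0.1, -0.5]
gripper_width: 0.0291
gripper_force: 0.0Traceback (most recent call last):
  File "st.py", line 2, in <module>
    s=r.get_state();print(s['time_s'],'q6 %.2f'%s['joints'][5],'tq6 %.3f'%s['joint_torque'][5],'M',s['moment'].round(3),'F',s['contact_force'].round(1),s['tcp_pos'].round(4),'yaw %.2f'%s['eef_rot'][2],s['gripper_width'].round(4),round(s['gripper_force'],1))
                                                                                                                                                                                                         ^^^^^^^^^^^^^^^^^^^^^^^^
AttributeError: 'float' object has no attribute 'round'
```

Not closed yet, so I'll keep closing.

```bash
sed -i "s/s\['gripper_width'\].round(4)/round(s['gripper_width'],4)/" st.py
python3 -m crank '[[[0,0,0],[0,0,0],1],[[0,0,0],[0,0,0],1],[[0,0,0],[0,0,0],1],[[0,0,0],[0,0,0],1],[[0,0,0],[0,0,0],1],[[0,0,0],[0,0,0],1],[[0,0,0],[0,0,0],1]]' 60 >/dev/null
python3 st.py
python3 -m crank '[[[0,0,4],[0,0,0],1],[[0,0,4],[0,0,0],1],[[0,0,4],[0,0,0],1],[[0,0,4],[0,0,0],1]]' >/dev/null; python3 st.py
```

```text
5.9 q6 12.66 tq6 0.005 M [ 0.507 -0.58  -0.02 ] F [ 2.5  1.4 -1.9] [ 5.589e-01 -1.000e-04  1.106e-01] yaw -57.28 0.0154 60.0
6.3 q6 -3.49 tq6 1.086 M [ 0.542 -0.536  0.013] F [ 1.9  1.7 -1.1] [ 5.589e-01 -1.000e-04  1.106e-01] yaw -73.43 0.0156 60.0
```

```bash

for i in 1; do python3 -m crank '[[[0,0,2],[0,0,0],1],[[0,0,2],[0,0,0],1],[[0,0,2],[0,0,0],1],[[0,0,2],[0,0,0],1],[[0,0,2],[0,0,0],1]]' >/dev/null; python3 st.py; done
python3 -m crank '[[[0,0,2],[0,0,0],1],[[0,0,2],[0,0,0],1],[[0,0,2],[0,0,0],1],[[0,0,2],[0,0,0],1],[[0,0,2],[0,0,0],1]]' >/dev/null; python3 st.py
python3 -m crank '[[[0,0,0],[0,0,0],1],[[0,0,0],[0,0,0],1]]' >/dev/null; python3 st.py
```

```text
6.8 q6 -13.41 tq6 0.512 M [ 0.604 -0.562  0.114] F [ 2.1  2.  -1.6] [ 5.589e-01 -1.000e-04  1.106e-01] yaw -83.35 0.0155 60.0
7.3 q6 -23.41 tq6 0.512 M [ 0.621 -0.485  0.054] F [ 1.8  2.4 -0.8] [ 0.5588 -0.      0.1106] yaw -93.35 0.0157 60.0
7.5 q6 -23.28 tq6 -0.016 M [ 0.765 -0.531 -0.095] F [ 2.2  1.8 -2. ] [ 0.5588 -0.      0.1106] yaw -93.22 0.0153 60.0
```

While turning at 20°/s, joint 6 shows a steady 0.51 N m, so the bite should stand out at about 0.9. Continuing in steps that stay well inside the 69° window.

```bash

python3 -m crank '[[[0,0,2],[0,0,0],1],[[0,0,2],[0,0,0],1],[[0,0,2],[0,0,0],1],[[0,0,2],[0,0,0],1],[[0,0,2],[0,0,0],1]]' >/dev/null; python3 st.py
python3 -m crank '[[[0,0,2],[0,0,0],1],[[0,0,2],[0,0,0],1],[[0,0,2],[0,0,0],1],[[0,0,2],[0,0,0],1],[[0,0,2],[0,0,0],1]]' >/dev/null; python3 st.py
python3 -m crank '[[[0,0,2],[0,0,0],1],[[0,0,2],[0,0,0],1],[[0,0,2],[0,0,0],1],[[0,0,2],[0,0,0],1],[[0,0,2],[0,0,0],1]]' >/dev/null; python3 st.py
```

```text
8.0 q6 -33.36 tq6 0.512 M [ 0.835 -0.553  0.128] F [ 0.8  2.9 -0.7] [ 0.5588 -0.      0.1106] yaw -103.29 0.0158 60.0
8.5 q6 -43.35 tq6 0.512 M [ 0.915 -0.484  0.089] F [ 0.8  2.4 -1.1] [ 0.5588 -0.      0.1106] yaw -113.29 0.0159 60.0
9.0 q6 -53.36 tq6 0.512 M [ 0.964 -0.478  0.069] F [ 1.5  2.5 -1. ] [ 0.5588 -0.      0.1106] yaw -123.30 0.0159 60.0
```

```bash

python3 -m crank '[[[0,0,2],[0,0,0],1],[[0,0,2],[0,0,0],1],[[0,0,2],[0,0,0],1],[[0,0,2],[0,0,0],1],[[0,0,2],[0,0,0],1]]' >/dev/null; python3 st.py
python3 -m crank '[[[0,0,2],[0,0,0],1],[[0,0,2],[0,0,0],1],[[0,0,2],[0,0,0],1],[[0,0,2],[0,0,0],1],[[0,0,2],[0,0,0],1]]' >/dev/null; python3 st.py
python3 -m crank '[[[0,0,2],[0,0,0],1],[[0,0,2],[0,0,0],1],[[0,0,2],[0,0,0],1],[[0,0,2],[0,0,0],1],[[0,0,2],[0,0,0],1]]' >/dev/null; python3 st.py
```

```text
9.5 q6 -63.35 tq6 0.512 M [ 1.041 -0.466  0.114] F [ 2.3  3.7 -1.4] [ 0.5588 -0.      0.1106] yaw -133.29 0.0159 60.0
10.0 q6 -73.33 tq6 0.119 M [ 1.124 -0.472  0.449] F [ 1.4  3.  -0.8] [0.5587 0.     0.1106] yaw -143.26 0.0154 60.1
10.5 q6 -83.32 tq6 0.080 M [ 1.087 -0.453  0.45 ] F [ 1.6  1.8 -1.7] [5.587e-01 1.000e-04 1.106e-01] yaw -153.25 0.0159 60.1
```

The taper bit between yaw -133° and -143°: the moment about z jumped to 0.45 N m. I'll turn about another 24°, which makes 34–44° past the bite, then hold still and check the push-back.

```bash

python3 -m crank '[[[0,0,2],[0,0,0],1],[[0,0,2],[0,0,0],1],[[0,0,2],[0,0,0],1],[[0,0,2],[0,0,0],1],[[0,0,2],[0,0,0],1],[[0,0,2],[0,0,0],1]]' >/dev/null; python3 st.py
python3 -m crank '[[[0,0,2],[0,0,0],1],[[0,0,2],[0,0,0],1],[[0,0,2],[0,0,0],1],[[0,0,2],[0,0,0],1],[[0,0,2],[0,0,0],1],[[0,0,2],[0,0,0],1]]' >/dev/null; python3 st.py
python3 -m crank '[[[0,0,0],[0,0,0],1],[[0,0,0],[0,0,0],1],[[0,0,0],[0,0,0],1],[[0,0,0],[0,0,0],1]]' >/dev/null; python3 st.py
python3 - <<'E'
from plant import r
from h import *
c=r.capture("scene");cv2.imwrite("pics/hold.png",cv2.resize(c["color"][165:245,262:362,::-1],(800,600)[:1]+(640-40,),interpolation=cv2.INTER_CUBIC))
E
```

```text
11.1 q6 -95.32 tq6 0.007 M [ 1.126 -0.47   0.576] F [ 0.7  1.7 -2.1] [5.588e-01 1.000e-04 1.106e-01] yaw -165.24 0.0159 60.1
11.7 q6 -107.31 tq6 -0.065 M [ 1.218 -0.479  0.658] F [ 1.1  3.9 -1.1] [5.588e-01 2.000e-04 1.106e-01] yaw -177.23 0.0151 60.2
12.1 q6 -107.29 tq6 -0.512 M [ 2.011 -0.415  0.525] F [ 1.8  4.8 -1.2] [5.588e-01 1.000e-04 1.106e-01] yaw -177.23 0.0158 60.1
```

View pics/hold.png

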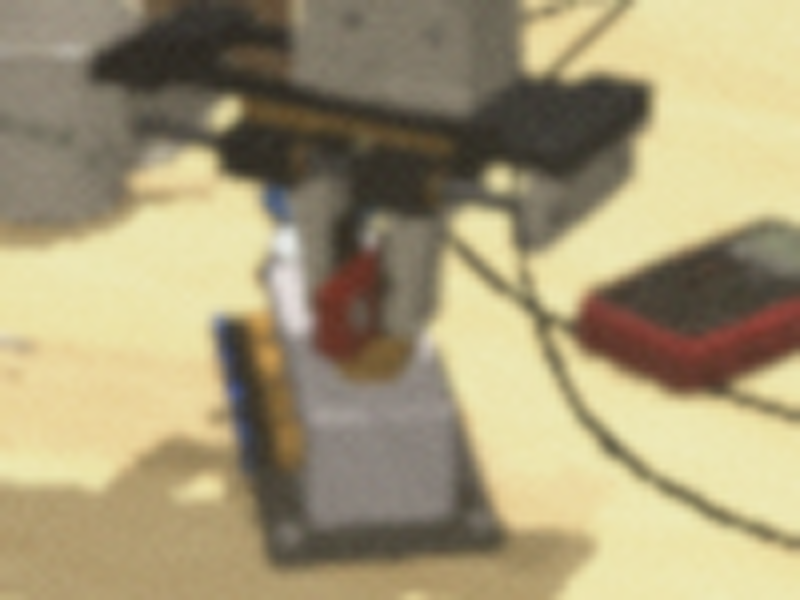

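The bar turned with the fingers: its white-marked end, at about (360,310), now faces the camera, towards the robot. The moving moment of 0.66 N m means about 0.65 rad past the bite. I'll release and rise.

```bash

python3 -m crank '[[[0,0,0],[0,0,0],-1],[[0,0,0],[0,0,0],-1],[[0,0,0],[0,0,0],-1],[[0,0,0],[0,0,0],-1],[[0,0,0],[0,0,0],-1],[[0,0,0],[0,0,0],-1],[[0,0,0],[0,0,0],-1],[[0,0,0],[0,0,0],-1]]'
python3 -m crank '[[[0,0,0],[0,0,-1],-1],[[0,0,0],[0,0,-2],-1],[[0,0,0],[0,0,-3],-1],[[0,0,0],[0,0,-3],-1],[[0,0,0],[0,0,-2],-1],[[0,0,0],[0,0,0],-1],[[0,0,0],[0,0,0],-1],[[0,0,0],[0,0,0],-1]]'
python3 - <<'E'
from plant import r
from h import *
c=r.capture("scene");cv2.imwrite("pics/end.png",cv2.resize(c["color"][165:245,262:362,::-1],(800,600),interpolation=cv2.INTER_CUBIC))
E
```

```text
time_s: 12.95
tcp_pos: [0.5587, -0.0002, 0.1106]
eef_rot: [-180.0, -0.0, -177.3]
contact_force: [-0.0, 0.9, -0.3]
gripper_width: 0.0747
gripper_force: 0.0
time_s: 13.75
tcp_pos: [0.5581, -0.0003, 0.2201]
eef_rot: [180.0, -0.1, -177.3]
contact_force: [0.4, -0.6, -0.1]
gripper_width: 0.0877
gripper_force: 0.0
```

View pics/end.png

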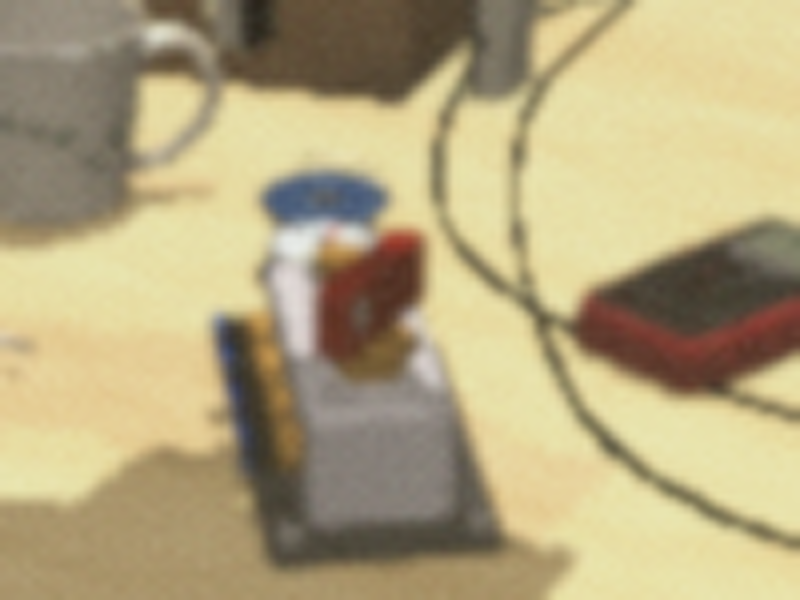

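The bar (320–420, 235–355) has stayed where it was turned, and the gripper is clear of it.

```bash
python3 -c "
from plant import r
print(r.close_job())"
```

```text
the job is handed in; nothing more can be done
None
```

The plug is run down and turned about 0.65 rad past the bite (estimated from the wrist torque), the gripper let go and rose clear without touching the loose things, and the job was handed in at about 14 s; the verdict was not shown.

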